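Knock down the pop-up pin and hold a bearing bracket in its fixture

TASK

Pick up the mallet and drive the red pop-up pin down flush with the dark grey plate, touching the pin with nothing but the mallet, then lay the mallet back on the bench, off the fixture. Next slide the steel bearing bracket over the sunken pin until the back of its upright sits square and flush against the blue fence and it stands centred over the pin (within about 3 cm), and finish while still holding it there with one firm diagonal push, about 15 N towards the fence and 10 N down onto the plate: do not let go. Leave the motor, the orange sensor and the yellow printed part where they are.

Things in the scene. Friction and masses are not known exactly. Their poses are not given: they have to be found in the camera images.
- fixture: Fixture bolted to the bench (never moves). Origin: on the bench surface under the centre of the plate. x axis: across the plate towards the fence (square to it); y axis: along the fence; z up.
- plate: Dark grey plate of the fixture, 260 (x) x 240 (y) x 12 mm thick, its top 12 mm above the bench; same origin and axes as the fixture. The brass ring printed round the pin hole is only a mark.
- fence: Blue fence bar fixed on the plate, 22 (x) x 220 (y) x 28 mm high above the plate. Origin: on the plate's top surface, in the middle of the fence's working face, 100 mm from the fixture's origin along its x. The working face looks to -x, towards the bracket; y runs along the fence.
- pin (a joint): Travel of the red pop-up pin in m: 0 = up, standing 14 mm proud of the plate; 0.014 = flush (stop at 0.0145). A sprung detent grips it: it moves down under about 5 N and stays where it is left.
- pin_top (a point): Centre of the slightly domed top of the red pin, 12 mm in diameter. It stands 55 mm from the fixture's origin along the fixture's x (45 mm in front of the fence face) at the fixture's y = 0, so under the seated bracket.
- bracket: Loose steel-grey L-shaped bearing bracket, about 0.45 kg: foot 70 (x) x 90 (y) x 14 mm; at its +x end an upright 20 mm thick (x = 15 to 35 mm), 90 mm wide, 60 mm high overall, with a brass-ringed bearing. Origin: centre of the foot's underside. Its back (x = +35 mm) goes against the fence. It stands on two 8 mm runners along its side edges; between them the underside is 3 mm clear. Starts on the robot's side of the pin, turned.
- bracket_corner (a point): Middle of the bracket's inner corner, where the top of the foot (14 mm up) meets the front face of the upright (bracket x = +15 mm). The foot reaches 50 mm from here towards the bracket's -x, so a fingertip set here can push on upright and foot at once. Friction under the bracket is about 0.3; pushed high up it would tip forward.
- mallet: Soft-faced mallet, 0.32 kg, standing stably on a round orange face. Head: upright cylinder 40 mm in diameter, 70 mm high. Handle: level wooden bar 22 x 22 mm, its axis 45 mm above the lower face, running to the mallet's -x and ending 138 mm from the head's axis. Origin: centre of the lower face; z along the head.
- mallet_grip (a point): Point on the handle's axis 50 mm from the head's axis (30 mm clear of the head), 45 mm above the lower face: a good place to grip across the handle from above.
- motor: Bystander: small black and silver stepper motor, 42 x 42 x 46 mm with a shaft on top to 68 mm, standing on the bench. Origin: centre of its underside.
- sensor: Bystander: orange sensor box on a post with a black base 70 x 60 mm, 115 mm high. Origin: centre of its underside.
- printed: Bystander: yellow printed U-shaped part 80 x 90 x 33 mm. Origin: centre of its underside.
There are look-alikes about, which are no part of the job. Of the things that look like the mallet, the middle-sized one is meant.

How it is judged:
By the outcome, as a careful person would: the job done as asked, in the order asked, and still so for the second after the job is handed in, while the arm keeps its last pose, push and grip.
It also fails if it takes over 61 s, if anything falls off the work surface, if the arm or the gripper's body presses on something with over 40 N, if the wrist force passes 120 N, or if a joint passes its speed limit or range.

ROBOT

A 6-joint arm with a two-finger parallel gripper is mounted at the origin on the work surface. World frame = base frame: x ahead of the robot, y to its left, z up, the work surface at z = 0. Lengths are in m, angles in rad, forces in N, time in s.
With the tool pointing down it reaches from about 0.35 to 0.85 m from the base axis. Payload 8.1 kg.
Tool frame: the origin (TCP) lies at the very end of the fingers, on their centre line; the grasp point (between the pads) lies 19 mm behind it; z points along the fingers, y is the direction in which the jaws open and shut (so a half turn about z gives the same grasp; the last joint's range is limited). The gripper opens to 93 mm and grips with 3 to 60 N. Pads are 15 mm wide; open, the fingers measure 128 mm over their backs; the gripper's body (75 mm by 188 mm) begins 65 mm behind the grasp point.
Start: joints at [1.121, 0.13, 1.488, -0, 1.523, -0.085], TCP at [0.214, 0.561, 0.219] pointing down, gripper open.
Joint ranges: [-2.96, 2.96], [-0.89, 2.26], [0.02, 2.5], [-1.34, 4.48], [0, 2.73], [-2.66, 2.66]. Speed limits (rad/s): [2.39, 2.39, 2.79, 3.14, 3.14, 3.14].

INTERFACE

Orientations are given as a rotation vector (axis times angle).
In Python, from plant import robot gives the robot as it stands.
- The arm moves only by the shell command python3 -m inch 'ROWS' [FORCE]. ROWS is JSON, a list that holds one entry, the list of rows, each a list of 7 numbers: the shift along the tool's x, y, z in cm, then the turn, a rotation vector about the tool's x, y, z in degrees, then the gripper command: -1 is fully open, 1 is shut, values between are in proportion. A call has 1 to 5 rows; each row shifts and turns the commanded pose from where the row before left it, along the tool's axes as they then stand; what a row does not reach is not made up. A row lasts 1/10 s, in which the tool goes at most 50 mm and 8.59 degrees, less where a joint would pass 70% of its speed; a pose out of reach is approached as far as the arm can. A call with a gripper value outside its range is refused whole. The fingers move at their own pace and stop on an object; FORCE is the grip in N (left out, the last holds). Time passes only in rows, so rows that do not move let the fingers close. It gives the time, the measured TCP pose, the force and the opening at its end, in the units of the state.
- robot.read_state(): the state, without advancing time (a new reading comes with each control period).
- robot.read_camera(name): name is "scene" or "side" or "wrist"; returns a dict with "image" (400x640x3 uint8, blue, green, red), "K" (3x3 intrinsics, pixels), "R" (3x3) and "t" (3): a world point X has camera coordinates R X + t; the wrist camera has in their place "tool_from_camera" (4x4, takes a point from camera to tool coordinates, whose origin is the TCP and whose axes are the flange's). Camera axes: x right, y down, z forward; pixel columns grow to the right and rows downward; lengths in m; the calibration is good to about 2 mm. A picture is of the moment at which its call begins: read the wrist's pose just before it. There is no depth.
- robot.close_job(): hands the job in, once; it reports no verdict.
The state is a dict: "t": time; "q": joint angles; "dq": joint speeds; "joint_torque": joint torques, N m; "tool_pos": TCP position; "orientation": TCP orientation; "force": force on the tool from outside, world axes, zero at the start; "wrist_torque": the same for the moment, N m; "opening": finger opening in m.
Only numpy, scipy, OpenCV 4.12 (cv2) and the standard library are available. Lean on these libraries where they do the work, as an engineer would, in place of code of your own. Each camera call takes 0.05 s, during which the arm holds its last target. There are 200 camera calls.

## Working session

There is one attempt and no reset: what is moved stays moved. The work goes in short steps, Python scripts to look and compute and a shell command to move; the robot and the scene stay as the last step left them, time stands still between calls to the robot, and variables do not carry over. Pictures are saved under pics/ and viewed, about 8 in all and at most 12, crops included, and the job is handed in when it is done.

```bash
ls; mkdir -p pics
cat > h.py <<'E'
import numpy as np, cv2
from plant import robot
from scipy.spatial.transform import Rotation as Rn
def cam(n):
    s=robot.read_state(); c=robot.read_camera(n); K=np.array(c["K"])
    if n=="wrist":
        T=np.array(c["tool_from_camera"]); Rw=Rn.from_rotvec(s["orientation"]).as_matrix()
        Rc=Rw@T[:3,:3]; o=Rw@T[:3,3]+np.array(s["tool_pos"])
    else:
        R=np.array(c["R"]); Rc=R.T; o=-R.T@np.array(c["t"])
    return dict(img=np.array(c["image"]),K=K,Rc=Rc,o=o)
def ray(c,u,v):
    d=c["Rc"]@np.linalg.solve(c["K"],[u,v,1.]); return d/np.linalg.norm(d)
def onz(c,u,v,z):
    d=ray(c,u,v); return c["o"]+d*(z-c["o"][2])/d[2]
def proj(c,X):
    p=c["K"]@(c["Rc"].T@(np.array(X)-c["o"])); return p[:2]/p[2]
def tri(c1,p1,c2,p2):
    A=[];b=[]
    for c,p in((c1,p1),(c2,p2)):
        M=np.eye(3)-np.outer(ray(c,*p),ray(c,*p)); A.append(M); b.append(M@c["o"])
    return np.linalg.lstsq(np.vstack(A),np.hstack(b),rcond=None)[0]
def save(c,n):
    cv2.imwrite("pics/"+n+".png",c["img"]); np.savez("pics/"+n+".npz",**c)
def load(n): return dict(np.load("pics/"+n+".npz"))
E
python3 - <<'E'
from h import *
for n in("scene","side"):
    c=cam(n); save(c,n); print(n,c["o"].round(3),c["Rc"][:,2].round(2))
s=robot.read_state(); print({k:np.round(v,3) for k,v in s.items()})
E
```

```text
pics
scene [1.349 0.774 1.033] [-0.55 -0.54 -0.64]
side [ 0.39  -1.332  0.937] [ 0.06  0.82 -0.57]
{'t': np.float64(0.1), 'q': array([ 1.121,  0.131,  1.489,  0.   ,  1.523, -0.085]), 'dq': array([-0.   , -0.002, -0.003, -0.001, -0.   ,  0.   ]), 'joint_torque': array([ 2.0000e-03, -5.6134e+01, -4.9310e+01,  7.7000e-02,  2.9000e-02,
       -0.0000e+00]), 'tool_pos': array([0.214, 0.56 , 0.218]), 'orientation': array([-5.700e-01, -3.089e+00,  2.000e-03]), 'force': array([ 0.597, -0.244, -0.06 ]), 'wrist_torque': array([ 0.016, -0.033,  0.041]), 'opening': np.float64(0.093)}
```

View pics/scene.png

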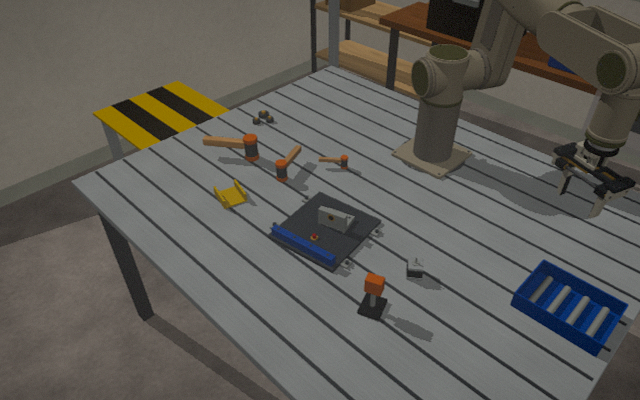

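View pics/side.png

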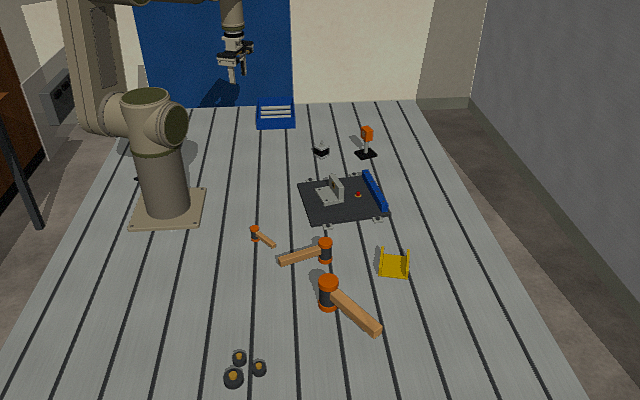

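The scene picture shows three mallet-like things, with heads at (251,147), (282,170) and (345,161). In the side picture their heads are at (328,290), (326,250) and (255,235). I'll measure their sizes and check an enlarged crop.

Run:
```python
from h import *
a=load("scene");b=load("side")
def blobs(c,n,lo,hi,roi,mn):
    h=cv2.cvtColor(c["img"],cv2.COLOR_BGR2HSV); m=cv2.inRange(h,lo,hi)
    k=np.zeros_like(m); k[roi[1]:roi[3],roi[0]:roi[2]]=255; m&=k
    N,l,s,ce=cv2.connectedComponentsWithStats(m)
    for i in range(1,N):
        if s[i,4]>=mn: print(n,s[i],ce[i].round(1))
blobs(a,"or sc",(3,170,90),(10,255,255),(190,120,420,300),8)
blobs(b,"or si",(3,170,90),(10,255,255),(190,120,420,320),8)
blobs(a,"blue sc",(105,120,60),(125,255,255),(250,200,350,280),50)
blobs(b,"blue si",(105,120,60),(125,255,255),(350,160,400,220),50)
for nm,ps,pd in (("big",(251,139),(328,283)),("mid",(282,163),(326,241)),("small",(345,157),(255,229))):
    print(nm,tri(a,ps,b,pd).round(3))
print("pin",tri(a,(314.5,236),b,(358,193.5)).round(3))
A=cv2.resize(a["img"][120:280,200:400],None,fx=4,fy=4,interpolation=3)
B=cv2.resize(b["img"][165:345,235:415],None,fx=3,fy=3,interpolation=3)
cv2.imwrite("pics/cA.png",A[:600,:800]);cv2.imwrite("pics/cB.png",B)
```

```text
blue sc [272 225  63  41 739] [304.  245.2]
blue si [362 170  26  43 291] [376.2 190.9]
big [ 0.473 -0.458  0.078]
mid [ 0.484 -0.282  0.066]
small [ 0.283 -0.177  0.04 ]
pin [0.619 0.012 0.017]
```

View pics/cA.png

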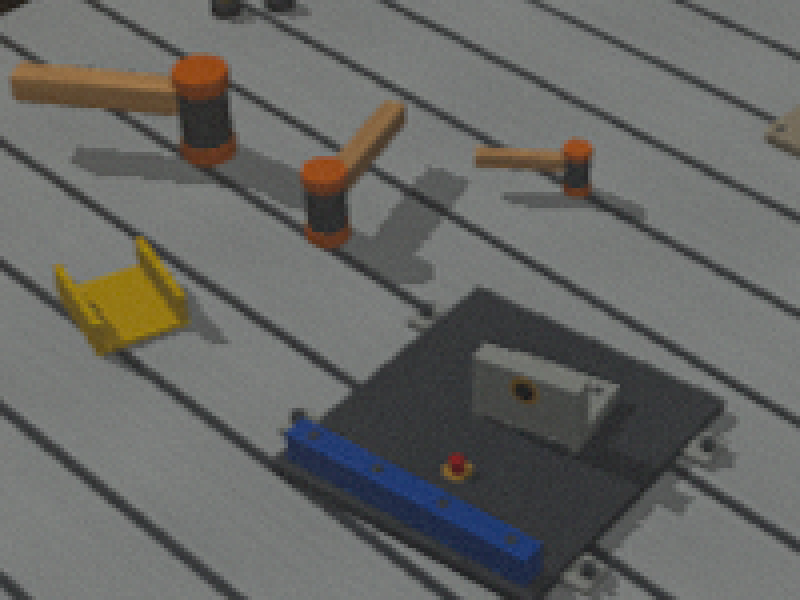

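View pics/cB.png

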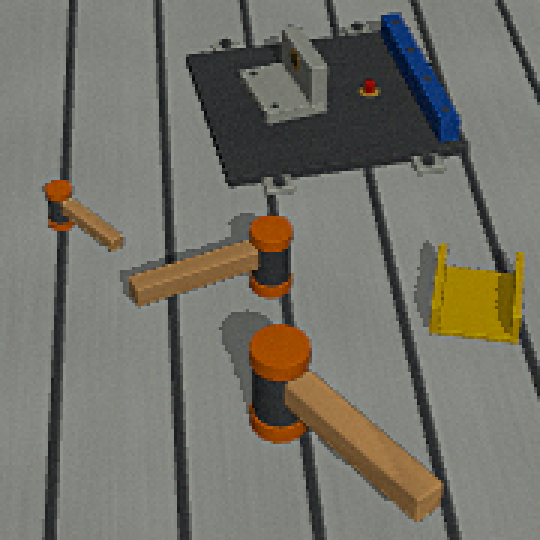

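All three mallets stand upright. The head tops triangulate to 78, 66 and 40 mm high. The middle one (scene (282,170), side (326,250)) matches the given 70 mm height and lies between a bigger and a smaller one, so that is the one meant. Next are the handle, fixture and bracket poses.

```bash
cat >> h.py <<'E'
def plan(x,y,z,jaw=None,tilt=True):
    """tool-frame shift (cm) to TCP target, then turn about tool z (deg) to bring jaw axis to world yaw jaw(deg)"""
    s=robot.read_state(); R=Rn.from_rotvec(s["orientation"]).as_matrix(); p=np.array(s["tool_pos"])
    print("t",round(s["t"],2),"tcp",p.round(4),"F",np.round(s["force"],1),"open",round(s["opening"],4),"q6",round(s["q"][5],2))
    yaw=np.degrees(np.arctan2(R[1,1],R[0,1])); print("jaw yaw",yaw.round(1),"x yaw",np.degrees(np.arctan2(R[1,0],R[0,0])).round(1),"tilt z",R[:,2].round(3))
    print("shift cm",(R.T@(np.array([x,y,z])-p)*100).round(2))
    if jaw is not None:
        d=(jaw-yaw+90)%180-90; print("turn z deg",round(-d,1),"(alt",round(-d+180*np.sign(d),1),")")
E
python3 - <<'E'
from h import *
a=load("scene");b=load("side")
sc=lambda u,v:(200+u/4,120+v/4); si=lambda u,v:(235+u/3,165+v/3)
A=lambda p,q:tri(a,sc(*p),b,si(*q)).round(3)
print("head top",A((325,172),(271,233)),"handle end top mid",A((396,105),(128,276)))
print("plate corners",A((480,290),(187,56)),A((722,403),(232,186)) )
for p in((480,290),(722,403),(530,600)):print("sc",onz(a,*sc(*p),.012).round(3))
for p in((187,56),(232,186),(468,152)):print("si",onz(b,*si(*p),.012).round(3))
f=[onz(b,*si(*p),.04) for p in((382,16),(443,137))]; print("fence si",np.round(f,3))
g=[onz(a,*sc(*p),.04) for p in((297,422),(540,543))]; print("fence sc",np.round(g,3))
for f in(f,g): d=f[0]-f[1] if f is not g else f[0]-f[1]; print(np.degrees(np.arctan2(d[1],d[0])),np.linalg.norm(d))
print("pin sc",onz(a,*sc(457,458),.026).round(3),"si",onz(b,*si(369,83),.026).round(3))
u=[onz(a,*sc(*p),.072) for p in((475,347),(587,388))];print("upr top back sc",np.round(u,3)) 
u=[onz(b,*si(*p),.072) for p in((293,27),(326,78))];print("upr top back si",np.round(u,3))
u=[onz(b,*si(*p),.026) for p in((241,70),(268,122))];print("foot front si",np.round(u,3))
plan(.45,-.24,.3,0)
E
```

```text
head top [ 0.482 -0.286  0.063] handle end top mid [ 0.355 -0.329  0.054]
plate corners [ 0.459 -0.066  0.085] [ 0.415  0.037 -0.084]
sc [ 0.455 -0.125  0.012]
sc [0.423 0.107 0.012]
sc [0.674 0.141 0.012]
si [0.422 0.096 0.012]
si [ 0.457 -0.15   0.012]
si [ 0.707 -0.114  0.012]
fence si [[ 0.65   0.118  0.04 ]
 [ 0.677 -0.123  0.04 ]]
fence sc [[ 0.686 -0.088  0.04 ]
 [ 0.65   0.127  0.04 ]]
96.29029555329986 0.24259335163778514
-80.41765895164433 0.21761632244555068
pin sc [0.62  0.014 0.026] si [0.619 0.002 0.026]
upr top back sc [[ 0.559 -0.027  0.072]
 [ 0.534  0.065  0.072]]
upr top back si [[ 0.539  0.052  0.072]
 [ 0.564 -0.052  0.072]]
foot front si [[ 0.481  0.04   0.026]
 [ 0.502 -0.062  0.026]]
t 0.1 tcp [0.2138 0.5601 0.2177] F [ 0.6 -0.2 -0.1] open 0.0933 q6 -0.09
jaw yaw 69.1 x yaw 159.1 tilt z [-0.001 -0.001 -1.   ]
shift cm [-50.61 -66.33  -8.13]
turn z deg 69.1 (alt -110.9 )
```

```bash
python3 -m inch '[[[-3.07,-2.68,-0.55,0,0,0,-1],[-3.07,-2.68,-0.55,0,0,0,-1],[-3.07,-2.68,-0.55,0,0,0,-1],[-3.07,-2.68,-0.55,0,0,0,-1],[-3.07,-2.68,-0.55,0,0,0,-1]]]' 30
python3 -m inch '[[[-3.07,-2.68,-0.55,0,0,0,-1],[-3.07,-2.68,-0.55,0,0,0,-1],[-3.07,-2.68,-0.55,0,0,0,-1],[-3.07,-2.68,-0.55,0,0,0,-1],[-3.07,-2.68,-0.55,0,0,0,-1]]]'
python3 -m inch '[[[-3.07,-2.68,-0.55,0,0,0,-1],[-3.07,-2.68,-0.55,0,0,0,-1],[-3.07,-2.68,-0.55,0,0,0,-1],[-3.07,-2.68,-0.55,0,0,0,-1],[-3.07,-2.68,-0.55,0,0,0,-1]]]'
python3 - <<'E'
from h import *
plan(.435,-.30,.25,109); c=cam("wrist"); save(c,"w1"); print(robot.read_state()["q"].round(2), c["o"].round(3),c["Rc"].round(2))
E
```

```text
t: 0.6
tool_pos: [0.3099, 0.379, 0.2459]
orientation: [-0.569, -3.089, 0.001]
force: [1.6, 0.4, 1.0]
opening: 0.0924
t: 1.1
tool_pos: [0.4055, 0.199, 0.2736]
orientation: [-0.57, -3.089, 0.0]
force: [2.0, 0.5, 0.8]
opening: 0.0928
t: 1.6
tool_pos: [0.5011, 0.019, 0.301]
orientation: [-0.57, -3.089, -0.0]
force: [1.1, 0.1, 0.6]
opening: 0.093
t 1.6 tcp [0.5011 0.019  0.301 ] F [1.1 0.1 0.6] open 0.093 q6 -1.27
jaw yaw 69.1 x yaw 159.1 tilt z [-0.  0. -1.]
shift cm [ -5.21 -32.16   5.1 ]
turn z deg -39.9 (alt 140.1 )
[-0.07 -0.15  1.62 -0.    1.67 -1.27] [0.439 0.042 0.467] [[ 0.36  0.91  0.23]
 [ 0.93 -0.35 -0.09]
 [-0.    0.24 -0.97]]
```

View pics/w1.png

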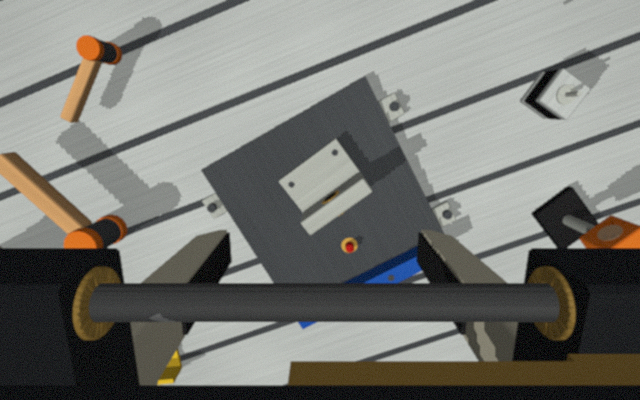

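The wrist picture shows the plate with back-edge corners at (202,170) and (366,77), the red pin at (349,246), the bracket at about (278..372,138..236) and the blue fence. The mallet's head is at (95,232), partly hidden.

Run:
```python
from h import *
c=load("w1")
P=lambda u,v,z:onz(c,u,v,z)[:2].round(4)
print("plate",P(202,170,.012),P(366,77,.012),P(302,328,.012))
d=onz(c,366,77,.012)-onz(c,202,170,.012); print("y yaw",np.degrees(np.arctan2(d[1],d[0])),np.linalg.norm(d))
print("fence top edge?",P(425,250,.04),P(300,320,.04))
print("pin top",P(349.5,243,.026), P(349,246,.026))
f0,f1=onz(c,278,181,.026),onz(c,338,138,.026); d=f1-f0
print("foot front corners",f0,f1,np.degrees(np.arctan2(d[1],d[0])),np.linalg.norm(d))
print("upr top back corners",P(306,236,.072),P(373,191,.072)); d=onz(c,373,191,.072)-onz(c,306,236,.072);print(np.degrees(np.arctan2(d[1],d[0])),np.linalg.norm(d))
h=cv2.cvtColor(c["img"],cv2.COLOR_BGR2HSV)
m=cv2.inRange(h,(0,150,60),(6,255,255))|cv2.inRange(h,(172,150,60),(180,255,255)); M=cv2.moments(m[225:265,330:370]); print(330+M["m10"]/M["m00"],225+M["m01"]/M["m00"])
m=cv2.inRange(h,(105,120,40),(125,255,255)); m[:, :]&=255; m[:240]=0; cn=max(cv2.findContours(m,0,1)[0],key=cv2.contourArea); print(cv2.approxPolyDP(cn,3,True)[:,0].tolist())
```

```text
plate [ 0.4542 -0.1329] [0.4221 0.1032] [ 0.7158 -0.0982]
y yaw 97.73214147864378 0.2382129070324108
fence top edge? [0.6498 0.1003] [ 0.6864 -0.0875]
pin top [0.6115 0.012 ] [0.6153 0.0099]
foot front corners [ 0.50080679 -0.04392334  0.026     ] [0.47754048 0.04563674 0.026     ] 104.5626396464791 0.09253285110036617
upr top back corners [ 0.567  -0.0297] [0.5438 0.0617]
104.23774295041783 0.09426431328083625
349.3090909090909 247.3090909090909
[[417, 247], [345, 283], [398, 283], [422, 269], [417, 261]]
```

```bash
python3 -m inch '[[[-0.75,-4.6,0.6,0,0,0,-1],[-0.75,-4.6,0.6,0,0,0,-1],[-0.75,-4.6,0.6,0,0,0,-1],[-0.75,-4.6,0.6,0,0,0,-1],[-0.75,-4.6,0.6,0,0,0,-1]]]'
python3 -m inch '[[[-0.75,-4.6,0.6,0,0,0,-1],[-0.75,-4.6,0.6,0,0,0,-1],[0,0,0,0,0,8.3,-1],[0,0,0,0,0,8.3,-1],[0,0,0,0,0,8.3,-1]]]'
python3 -m inch '[[[0,0,0,0,0,8.3,-1],[0,0,0,0,0,8.3,-1],[0,0,0,0,0,8.3,-1],[0,0,0,0,0,8.3,-1],[0,0,0,0,0,8.3,-1]]]'
python3 -m inch '[[[0,0,0,0,0,8.3,-1],[0,0,0,0,0,8.3,-1],[0,0,0,0,0,8.3,-1],[0,0,0,0,0,8.3,-1],[0,0,0,0,0,8.3,-1]]]'
python3 -m inch '[[[0,0,0,0,0,8.3,-1],[0,0,0,0,0,8.3,-1],[0,0,0,0,0,8.3,-1],[0,0,0,0,0,7.5,-1],[0,0,0,0,0,0,-1]]]'
python3 - <<'E'
from h import *
plan(.435,-.30,.1,109); c=cam("wrist"); save(c,"w2"); print(robot.read_state()["q"].round(2))
E
```

```text
t: 2.15
tool_pos: [0.4529, -0.2091, 0.2706]
orientation: [-0.57, -3.089, -0.0]
force: [1.5, -0.4, 0.1]
opening: 0.093
t: 2.65
tool_pos: [0.4344, -0.2992, 0.2584]
orientation: [-1.233, -2.888, -0.001]
force: [0.8, -0.6, 0.3]
opening: 0.0931
t: 3.15
tool_pos: [0.4348, -0.2986, 0.2586]
orientation: [-2.175, -2.266, 0.0]
force: [-0.1, -0.5, 0.4]
opening: 0.0931
t: 3.65
tool_pos: [0.4348, -0.2986, 0.2586]
orientation: [-2.836, -1.349, 0.001]
force: [-0.3, 0.6, 0.2]
opening: 0.0928
t: 4.15
tool_pos: [0.4348, -0.2986, 0.2586]
orientation: [-3.099, -0.51, 0.001]
force: [-0.4, 0.2, 0.2]
opening: 0.0928
t 4.15 tcp [ 0.4348 -0.2986  0.2586] F [-0.4  0.2  0.2] open 0.0928 q6 0.55
jaw yaw -71.3 x yaw 18.7 tilt z [-0.001  0.001 -1.   ]
shift cm [-0.02  0.15 15.86]
turn z deg -0.3 (alt 179.7 )
[-0.7  -0.08  1.63 -0.    1.59  0.54]
```

View pics/w2.png

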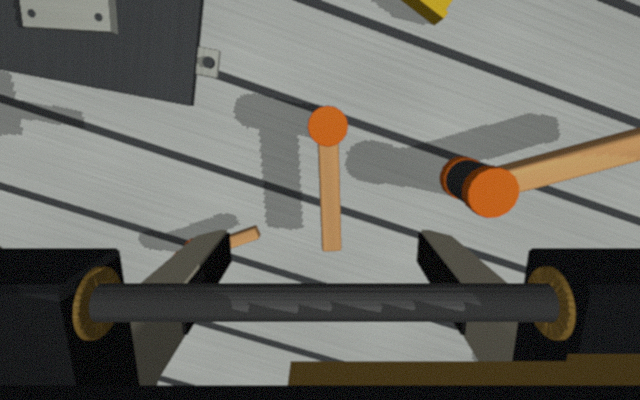

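The wrist picture shows the middle mallet's head top at (328,126) and its handle running down to (332,248).

Run:
```python
from h import *
c=load("w2"); h=cv2.cvtColor(c["img"],cv2.COLOR_BGR2HSV)
m=cv2.inRange(h,(3,180,100),(11,255,255)); 
N,l,s,ce=cv2.connectedComponentsWithStats(m)
for i in range(1,N):
    if s[i,4]>100: print(s[i],ce[i])
i=[i for i in range(1,N) if abs(ce[i][0]-328)<10 and s[i,4]>300][0]
H=onz(c,*ce[i],.07); w=s[i,2]; print("dia",np.linalg.norm(onz(c,ce[i][0]-w/2,ce[i][1],.07)-onz(c,ce[i][0]+w/2,ce[i][1],.07)))
E=onz(c,332,249,.056); d=E[:2]-H[:2]; L=np.linalg.norm(d); d/=L
print(H,E,"L",L,"yaw mallet x",np.degrees(np.arctan2(-d[1],-d[0])))
g=H[:2]+.05*d; print("grip",g)
plan(*g,.026,np.degrees(np.arctan2(d[1],d[0]))+90)
```

```text
Traceback (most recent call last):
IndexError: list index out of range
```

Run:
```python
from h import *
c=load("w2"); h=cv2.cvtColor(c["img"],cv2.COLOR_BGR2HSV); print(h[126,328],h[180,332])
m=cv2.inRange(h,(5,200,100),(13,255,255)); m[148:]=0
N,l,s,ce=cv2.connectedComponentsWithStats(m)
i=1+np.argmax(s[1:,4]);print(s[i],ce[i])
H=onz(c,*ce[i],.07); w=s[i,2]; print("dia",np.linalg.norm(onz(c,ce[i][0]-w/2,ce[i][1],.07)-onz(c,ce[i][0]+w/2,ce[i][1],.07)))
E=onz(c,332,249,.056); d=E[:2]-H[:2]; L=np.linalg.norm(d); d/=L
print(H,E,"L",L,"yaw mallet x",np.degrees(np.arctan2(-d[1],-d[0])))
g=H[:2]+.05*d; print("grip",g)
plan(*g,.026,np.degrees(np.arctan2(d[1],d[0]))+90)
```

```text
[ 13 219 191] [ 16 125 180]
[ 309  107   38   39 1103] [327.11514053 125.90480508]
dia 0.03720273312418275
[ 0.48355847 -0.28675607  0.07      ] [ 0.35777901 -0.33532178  0.056     ] L 0.13482989473128032 yaw mallet x 21.11247016926048
grip [ 0.43691472 -0.30476606]
t 4.2 tcp [ 0.4348 -0.2987  0.2587] F [ 0.4  0.2 -0.2] open 0.0933 q6 0.54
jaw yaw -71.0 x yaw 19.0 tilt z [-0.001  0.    -1.   ]
shift cm [1.000e-02 6.600e-01 2.327e+01]
turn z deg -2.2 (alt 177.8 )
```

The measured diameter (37 mm) and length (135 mm) fit the given 40 and 138 mm, so I'll descend and grip.

```bash
python3 -m inch '[[[0,0.65,4,0,0,-2,-1],[0,0,4.5,0,0,0,-1],[0,0,4.5,0,0,0,-1],[0,0,4,0,0,0,-1],[0,0,3,0,0,0,-1]]]' 40
python3 -m inch '[[[0,0,2,0,0,0,-1],[0,0,1.2,0,0,0,-1],[0,0,0,0,0,0,1],[0,0,0,0,0,0,1],[0,0,0,0,0,0,1]]]' 40
python3 -m inch '[[[0,0,0,0,0,0,1],[0,0,0,0,0,0,1],[0,0,0,0,0,0,1],[0,0,0,0,0,0,1],[0,0,0,0,0,0,1]]]' 40
python3 - <<'E'
from h import *
plan(.437,-.305,.026)
E
```

```text
t: 4.7
tool_pos: [0.4357, -0.3038, 0.0559]
orientation: [-3.086, -0.574, 0.003]
force: [-0.2, -0.3, -0.1]
opening: 0.0931
t: 5.2
tool_pos: [0.4382, -0.3059, 0.0289]
orientation: [3.088, 0.568, 0.003]
force: [0.2, -0.2, -0.5]
opening: 0.0737
t: 5.7
tool_pos: [0.4371, -0.305, 0.0272]
orientation: [3.09, 0.567, 0.0]
force: [0.1, -0.5, -1.0]
opening: 0.0334
t 5.7 tcp [ 0.4371 -0.305   0.0272] F [ 0.1 -0.5 -1. ] open 0.0334 q6 0.5
jaw yaw -69.2 x yaw 20.8 tilt z [ 0. -0. -1.]
shift cm [-0.01 -0.01  0.12]
```

```bash
python3 -m inch '[[[0,0,0,0,0,0,1],[0,0,0,0,0,0,1],[0,0,0,0,0,0,1],[0,0,0,0,0,0,1],[0,0,-0.5,0,0,0,1]]]' 50
python3 -m inch '[[[0,0,-2,0,0,0,1],[0,0,-4,0,0,0,1],[0,0,-4,0,0,0,1],[0,0,-3,0,0,0,1],[0,0,0,0,0,0,1]]]'
python3 - <<'E'
from h import *
plan(.45,-.1,.2,8)
c=cam("wrist"); save(c,"w3"); h=cv2.cvtColor(c["img"],cv2.COLOR_BGR2HSV)
m=cv2.inRange(h,(5,200,100),(13,255,255)); m[230:]=0
N,l,s,ce=cv2.connectedComponentsWithStats(m)
for i in range(1,N):
    if s[i,4]>200: print(s[i],ce[i].round(1))
s=robot.read_state(); R=Rn.from_rotvec(s["orientation"]).as_matrix()
print("expected head top px", proj(c,np.array(s["tool_pos"])+R@[.05,0,-.0428]).round(1))
E
```

```text
t: 6.2
tool_pos: [0.4363, -0.3044, 0.0312]
orientation: [-3.088, -0.567, 0.002]
force: [0.5, -0.4, -2.7]
opening: 0.0219
t: 6.7
tool_pos: [0.4395, -0.3071, 0.1679]
orientation: [3.083, 0.566, 0.009]
force: [1.2, -0.6, -2.1]
opening: 0.0217
t 6.7 tcp [ 0.4395 -0.3071  0.1679] F [ 1.2 -0.6 -2.1] open 0.0217 q6 0.5
jaw yaw -69.2 x yaw 20.8 tilt z [ 0.007 -0.006 -1.   ]
shift cm [  8.35 -18.96  -3.33]
turn z deg -77.2 (alt 102.8 )
[ 268  101  109  110 8823] [321.4 156.6]
[458 178  42  50 344] [470.6 194.5]
[ 492  195   75   35 1870] [528.9 215. ]
expected head top px [317.3 158.7]
```

The mallet is held level, with its head top within 2 mm of where it should be. Next I'll carry it over the pin with the handle running along the fence towards fixture -y.

```bash
python3 -m inch '[[[3.35,-2.3,-0.3,0,0,0,1],[3.35,-2.3,-0.3,0,0,0,1],[3.35,-2.3,-0.3,0,0,0,1],[3.35,-2.3,-0.3,0,0,0,1],[3.35,-2.3,-0.3,0,0,0,1]]]'
python3 -m inch '[[[3.35,-2.3,-0.3,0,0,0,1],[3.35,-2.3,-0.3,0,0,0,1],[3.35,-2.3,-0.3,0,0,0,1],[0,0,0,0,0,-8.5,1],[0,0,0,0,0,-8.5,1]]]'
python3 -m inch '[[[0,0,0,0,0,-8.5,1],[0,0,0,0,0,-8.5,1],[0,0,0,0,0,-8.5,1],[0,0,0,0,0,-8.5,1],[0,0,0,0,0,-8.5,1]]]'
python3 -m inch '[[[0,0,0,0,0,-8.5,1],[0,0,0,0,0,-8.5,1],[0,0,0,0,0,0,1],[0,0,0,0,0,0,1]]]'
python3 - <<'E'
from h import *
plan(.626,-.040,.06,8)
for n in("scene","side"):
    c=cam(n); save(c,n+"2")
E
```

```text
t: 7.25
tool_pos: [0.5521, -0.1361, 0.1742]
orientation: [-3.088, -0.566, 0.006]
force: [1.5, -0.1, -3.7]
opening: 0.0215
t: 7.75
tool_pos: [0.6213, -0.036, 0.1826]
orientation: [-2.966, -1.029, 0.007]
force: [-0.3, -0.1, -3.4]
opening: 0.0218
t: 8.25
tool_pos: [0.6207, -0.0376, 0.1827]
orientation: [-2.392, -2.031, 0.005]
force: [-0.4, -0.1, -2.7]
opening: 0.0216
t: 8.65
tool_pos: [0.6213, -0.0377, 0.184]
orientation: [-2.079, -2.352, 0.003]
force: [0.1, -0.2, -2.5]
opening: 0.0215
t 8.65 tcp [ 0.6213 -0.0377  0.184 ] F [ 0.1 -0.2 -2.5] open 0.0215 q6 -0.27
jaw yaw 7.0 x yaw 97.0 tilt z [-0.003  0.    -1.   ]
shift cm [-0.29  0.48 12.4 ]
turn z deg -1.0 (alt 179.0 )
```

```bash
python3 -m inch '[[[-0.3,0.45,3,0,0,-1,1],[0,0,3.5,0,0,0,1],[0,0,3,0,0,0,1],[0,0,2,0,0,0,1],[0,0,0.8,0,0,0,1]]]' 60
python3 - <<'E'
from h import *
plan(.626,-.040,.039,8)
out=[]
for n in("scene","side"):
    c=cam(n); save(c,n+"3"); 
    u,v=proj(c,[.619,.0095,.04]).astype(int); out.append(cv2.resize(c["img"][v-40:v+40,u-50:u+50],None,fx=4,fy=4,interpolation=2))
cv2.imwrite("pics/c3.png",np.hstack(out))
E
```

```text
t: 9.25
tool_pos: [0.6249, -0.0399, 0.0597]
orientation: [-2.055, -2.371, 0.004]
force: [0.5, -0.2, -2.7]
opening: 0.0215
t 9.25 tcp [ 0.6249 -0.0399  0.0597] F [ 0.5 -0.2 -2.7] open 0.0215 q6 -0.29
jaw yaw 8.2 x yaw 98.2 tilt z [-0.005  0.001 -1.   ]
shift cm [-0.02  0.11  2.07]
turn z deg 0.2 (alt -179.8 )
```

View pics/c3.png

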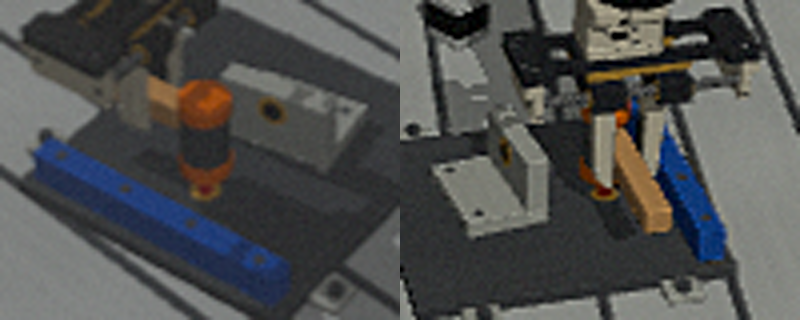

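The crop shows the mallet head centred over the pin in both views: the pin is at (205,190) in the left half and (604,192) in the right. I'll press slowly.

```bash
python3 -m inch '[[[0,0,0.5,0,0,0,1],[0,0,0.4,0,0,0,1],[0,0,0.3,0,0,0,1],[0,0,0.3,0,0,0,1],[0,0,0.2,0,0,0,1]]]' 60
python3 -m inch '[[[0,0,0.2,0,0,0,1],[0,0,0.1,0,0,0,1],[0,0,0.1,0,0,0,1],[0,0,0,0,0,0,1]]]' 60
```

```text
t: 9.85
tool_pos: [0.6281, -0.0405, 0.0471]
orientation: [2.054, 2.375, 0.002]
force: [1.2, -1.3, 1.9]
opening: 0.0216
t: 10.25
tool_pos: [0.6275, -0.0403, 0.0423]
orientation: [2.055, 2.376, 0.001]
force: [1.5, -1.0, 1.6]
opening: 0.0216
```

```bash
python3 -m inch '[[[0,0,0.15,0,0,0,1],[0,0,0.15,0,0,0,1],[0,0,0.1,0,0,0,1],[0,0,0,0,0,0,1]]]' 60
python3 -m inch '[[[0,0,0.15,0,0,0,1],[0,0,0.15,0,0,0,1],[0,0,0.1,0,0,0,1],[0,0,0,0,0,0,1]]]' 60
```

```text
t: 10.65
tool_pos: [0.6275, -0.0403, 0.0389]
orientation: [2.055, 2.376, 0.001]
force: [0.1, -2.7, 7.9]
opening: 0.0211
t: 11.05
tool_pos: [0.6282, -0.0416, 0.0375]
orientation: [2.053, 2.374, -0.0]
force: [-7.4, -6.2, 23.6]
opening: 0.0214
```

```bash
python3 -m inch '[[[0,0,-1.5,0,0,0,1],[0,0,-3,0,0,0,1],[0,0,-4,0,0,0,1],[0,0,-4,0,0,0,1],[0,0,0,0,0,0,1]]]' 60
python3 - <<'E'
from h import *
plan(.626,-.040,.039,8)
out=[]
for n in("scene","side"):
    c=cam(n); save(c,n+"4"); 
    u,v=proj(c,[.619,.0095,.02]).astype(int); print(n,u,v); out.append(cv2.resize(c["img"][v-30:v+20,u-25:u+25],None,fx=8,fy=8,interpolation=2))
c=cam("wrist"); save(c,"w4"); print("pin px",proj(c,[.619,.0095,.012]))
cv2.imwrite("pics/c4.png",np.hstack(out))
E
```

```text
t: 11.55
tool_pos: [0.6301, -0.0402, 0.166]
orientation: [2.05, 2.371, 0.008]
force: [1.2, -0.2, -1.7]
opening: 0.0214
t 11.55 tcp [ 0.6301 -0.0402  0.166 ] F [ 1.2 -0.2 -1.7] open 0.0214 q6 -0.29
jaw yaw 8.3 x yaw 98.3 tilt z [ 0.009 -0.001 -1.   ]
shift cm [ 0.11 -0.51 12.69]
turn z deg 0.3 (alt -179.7 )
scene 313 235
side 357 192
pin px [322.74218943 127.15640257]
```

View pics/c4.png

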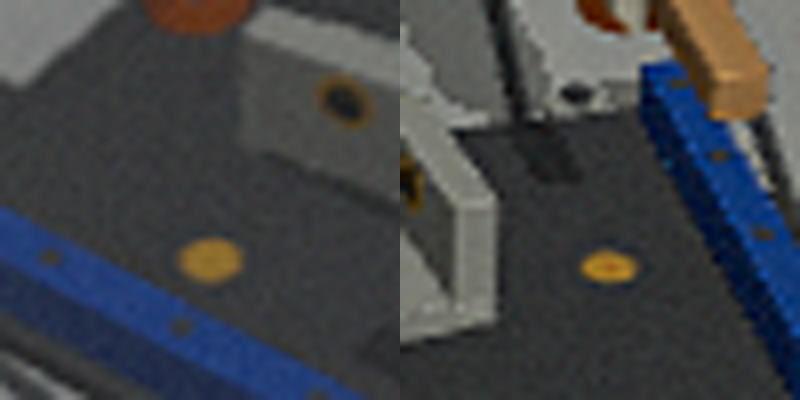

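The pin now looks level with the brass ring in both crops, at (210,262) left and (610,266) right, with only a trace of red. I'll check the mallet's tilt in the wrist picture to judge how flush the pin really is.

Run:
```python
from h import *
for n in("w3","w4"):
    c=load(n); h=cv2.cvtColor(c["img"],cv2.COLOR_BGR2HSV)
    m=cv2.inRange(h,(3,190,80),(13,255,255)); m[230:]=0
    N,l,s,ce=cv2.connectedComponentsWithStats(m)
    print(n,[(s[i].tolist(),ce[i].round(1).tolist()) for i in range(1,N) if s[i,4]>1500])
c=load("w4"); s=robot.read_state(); R=Rn.from_rotvec(s["orientation"]).as_matrix()
p=np.array(s["tool_pos"])
for t in(-6,-3,0,3,6): # head pitched up by t deg about grasp point (tool y)
    a=np.radians(t); l=np.array([.05*np.cos(a)-.0*np.sin(a)-.025*np.sin(a)*1,0,-.019-.0*1-(.05*np.sin(a)+.025*np.cos(a))])
    print(t,proj(c,p+R@l).round(1))
```

```text
w3 [([267, 100, 110, 111, 8907], [321.4, 156.6]), ([491, 195, 76, 35, 1960], [528.3, 214.7])]
w4 [([267, 101, 112, 106, 6079], [323.9, 158.3])]
-6 [320.9 146. ]
-3 [320.9 149.9]
0 [320.9 154.3]
3 [320.9 159.3]
6 [320.8 164.8]
```

```bash
python3 -m inch '[[[-3.16,-3.06,0,0,0,0,1],[-3.16,-3.06,0,0,0,0,1],[-3.16,-3.06,0,0,0,0,1],[0,0,0,0,0,0,1]]]'
python3 - <<'E'
from h import *
plan(.45,-.29,.0280,98-90)
c=cam("wrist"); save(c,"w5"); u,v=proj(c,[.619,.0095,.012]).astype(int); print(u,v)
h=cv2.cvtColor(c["img"],cv2.COLOR_BGR2HSV)
m=cv2.inRange(h,(0,150,60),(6,255,255))|cv2.inRange(h,(172,150,60),(180,255,255)); k=np.zeros_like(m); k[max(v-25,0):v+25,u-25:u+25]=255; m&=k
print(cv2.boundingRect(m), cv2.countNonZero(m))
x0=max(u-60,0);y0=max(v-60,0); cv2.imwrite("pics/c5.png",cv2.resize(c["img"][y0:y0+120,x0:x0+120],None,fx=5,fy=5,interpolation=2)[:600])
E
```

```text
t: 12.1
tool_pos: [0.5453, -0.1504, 0.1557]
orientation: [-2.056, -2.368, 0.007]
force: [0.1, -0.1, -2.5]
opening: 0.0218
t 12.1 tcp [ 0.5453 -0.1504  0.1557] F [ 0.1 -0.1 -2.5] open 0.0218 q6 -0.5
jaw yaw 8.1 x yaw 98.1 tilt z [-0.007  0.    -1.   ]
shift cm [-12.5  -11.31  12.83]
turn z deg 0.1 (alt -179.9 )
446 1
(0, 0, 0, 0) 0
```

View pics/c5.png

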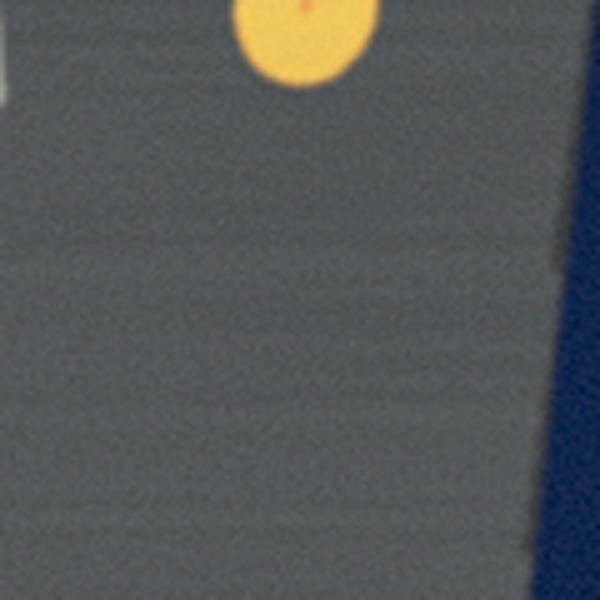

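The crop shows the brass disc at (304,10) with only the tip of the dome showing red, so the pin is flush. Its position agrees with my estimate. Now I'll lay the mallet on the bench.

```bash
python3 -m inch '[[[-3.12,-2.83,0,0,0,0,1],[-3.12,-2.83,0,0,0,0,1],[-3.12,-2.83,0,0,0,0,1],[-3.12,-2.83,0,0,0,0,1],[0,0,3,0,0,0,1]]]'
python3 -m inch '[[[0,0,4,0,0,0,1],[0,0,3,0,0,0,1],[0,0,1.4,0,0,0,1],[0,0,0.4,0,0,0,1],[0,0,0,0,0,0,1]]]'
python3 -m inch '[[[0,0,0.2,0,0,0,1],[0,0,0.1,0,0,0,1],[0,0,0,0,0,0,1]]]'
```

```text
t: 12.65
tool_pos: [0.4557, -0.2916, 0.1314]
orientation: [2.055, 2.369, -0.002]
force: [2.6, 1.0, -2.8]
opening: 0.0213
t: 13.15
tool_pos: [0.4561, -0.2866, 0.0409]
orientation: [-2.053, -2.376, -0.0]
force: [0.8, -0.6, -2.2]
opening: 0.0216
t: 13.45
tool_pos: [0.4567, -0.2876, 0.0392]
orientation: [2.054, 2.375, 0.0]
force: [-0.8, 0.4, -2.7]
opening: 0.0218
```

```bash
python3 -m inch '[[[0,0,0.4,0,0,0,1],[0,0,0.3,0,0,0,1],[0,0,0.2,0,0,0,1],[0,0,0.1,0,0,0,1],[0,0,0,0,0,0,1]]]'
python3 -m inch '[[[0,0,0.1,0,0,0,1],[0,0,0.1,0,0,0,1],[0,0,0,0,0,0,1]]]'
```

```text
t: 13.95
tool_pos: [0.4558, -0.287, 0.0278]
orientation: [-2.055, -2.376, 0.0]
force: [-0.2, 0.0, -2.2]
opening: 0.0215
t: 14.25
tool_pos: [0.4561, -0.2872, 0.0262]
orientation: [2.055, 2.376, -0.0]
force: [0.5, 0.2, -2.6]
opening: 0.0215
```

```bash
python3 -m inch '[[[0,0,0.1,0,0,0,1],[0,0,0.1,0,0,0,1],[0,0,0,0,0,0,1]]]'
python3 -m inch '[[[0,0,0.1,0,0,0,1],[0,0,0,0,0,0,1]]]'
```

```text
t: 14.55
tool_pos: [0.4564, -0.2877, 0.0257]
orientation: [2.054, 2.376, -0.0]
force: [-4.4, 0.8, 10.1]
opening: 0.0214
t: 14.75
tool_pos: [0.4565, -0.2881, 0.0253]
orientation: [2.054, 2.375, -0.001]
force: [-5.9, 1.5, 15.0]
opening: 0.0217
```

```bash
python3 -m inch '[[[0,0,-0.2,0,0,0,1],[0,0,0,0,0,0,-1],[0,0,0,0,0,0,-1],[0,0,0,0,0,0,-1],[0,0,0,0,0,0,-1]]]'
python3 -m inch '[[[0,0,0,0,0,0,-1],[0,0,-1,0,0,0,-1],[0,0,-3,0,0,0,-1],[0,0,-4.5,0,0,0,-1],[0,0,-4.5,0,0,0,-1]]]'
python3 -m inch '[[[0,0,-3,0,0,0,-1],[4.07,1.53,0,0,0,0,-1],[4.07,1.53,0,0,0,0,-1],[4.07,1.53,0,0,0,0,-1],[4.07,1.53,0,0,0,0,-1]]]'
python3 -m inch '[[[4.07,1.53,0,0,0,0,-1],[4.07,1.53,0,0,0,0,-1],[4.07,1.53,0,0,0,0,-1],[0,0,0,0,0,8.4,-1],[0,0,0,0,0,8.4,-1]]]'
python3 -m inch '[[[0,0,0,0,0,8.4,0],[0,0,0,0,0,8.4,0],[0,0,0,0,0,8.4,0],[0,0,0,0,0,8.4,0],[0,0,0,0,0,8.4,0]]]'
python3 -m inch '[[[0,0,0,0,0,8.4,0],[0,0,0,0,0,8.4,0],[0,0,0,0,0,8.4,0],[0,0,0,0,0,0,0],[0,0,0,0,0,0,0]]]'
python3 - <<'E'
from h import *
plan(.522,.0085,.03,104.3)
c=cam("wrist"); save(c,"w6"); c=cam("side"); save(c,"side6");
E
```

```text
t: 15.25
tool_pos: [0.4559, -0.287, 0.025]
orientation: [-2.055, -2.376, -0.0]
force: [-1.1, 0.6, 0.3]
opening: 0.0491
t: 15.75
tool_pos: [0.4554, -0.2866, 0.1566]
orientation: [-2.054, -2.375, 0.0]
force: [0.9, -0.5, 0.3]
opening: 0.0887
t: 16.25
tool_pos: [0.4933, -0.1158, 0.1862]
orientation: [2.055, 2.375, 0.001]
force: [1.0, 0.8, 0.2]
opening: 0.0931
t: 16.75
tool_pos: [0.521, 0.012, 0.186]
orientation: [2.382, 2.047, 0.001]
force: [-0.3, -0.4, -0.3]
opening: 0.0932
t: 17.25
tool_pos: [0.5209, 0.0103, 0.186]
orientation: [2.96, 1.053, 0.001]
force: [-0.2, 0.2, 0.9]
opening: 0.0579
t: 17.75
tool_pos: [0.5209, 0.0103, 0.1857]
orientation: [3.116, 0.398, 0.001]
force: [-0.9, 0.6, 0.5]
opening: 0.0467
t 17.75 tcp [0.5209 0.0103 0.1857] F [-0.9  0.6  0.5] open 0.0467 q6 1.24
jaw yaw -75.4 x yaw 14.6 tilt z [ 0.001 -0.    -1.   ]
shift cm [ 0.05  0.2  15.57]
turn z deg 0.3 (alt -179.7 )
```

View pics/w6.png

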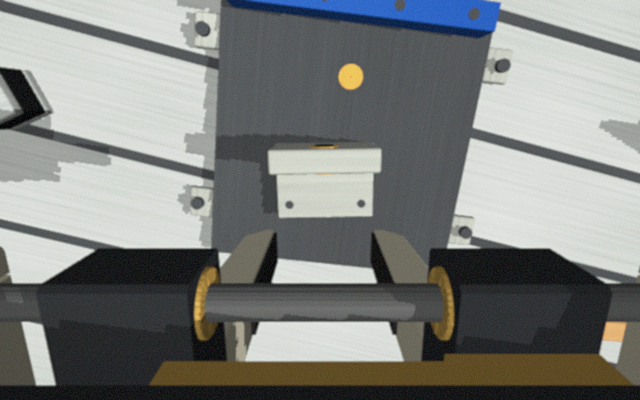

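The wrist picture shows the bracket from above: the upright's top edges run (268,151)-(381,149) and (270,174)-(380,172), and the foot's end runs (278,217)-(372,215). The pin disc is at (350,77) and the fence's top working edge runs from about (230,6) to (495,33).

Run:
```python
from h import *
c=load("w6")
def edge(n,p,q,z):
    P,Q=onz(c,*p,z)[:2],onz(c,*q,z)[:2]; d=P-Q; print(n,"mid",((P+Q)/2).round(4),"y yaw",np.degrees(np.arctan2(d[1],d[0])).round(1),"len",np.linalg.norm(d).round(4)); return (P+Q)/2
b=edge("upr back",(268,151),(381,149),.072); f=edge("upr front",(270,174),(380,172),.072); ff=edge("foot end",(278,217),(372,215),.026)
pin=onz(c,350,77,.012)[:2]; print("pin",pin.round(4))
edge("fence face top",(230,6),(495,33),.04)
h=cv2.cvtColor(c["img"],cv2.COLOR_BGR2HSV); m=cv2.inRange(h,(105,120,40),(125,255,255)); m[60:]=0
cols=range(260,490,20); pts=np.array([[u,np.nonzero(m[:,u])[0].max()] for u in cols]); k=np.polyfit(pts[:,0],pts[:,1],1); print(pts.tolist(),k)
pl=[(215,240),(220,0)]
e=edge("fence lower edge @.012",(260,np.polyval(k,260)),(480,np.polyval(k,480)),.012)
```

```text
upr back mid [0.5554 0.0174] y yaw 105.5 len 0.0887
upr front mid [0.5378 0.0124] y yaw 105.6 len 0.0877
foot end mid [ 4.896e-01 -3.000e-04] y yaw 105.8 len 0.09
pin [0.6187 0.0097]
fence face top mid [0.661  0.0122] y yaw 99.2 len 0.2143
[[260, 9], [280, 12], [300, 14], [320, 17], [340, 19], [360, 22], [380, 24], [400, 27], [420, 29], [440, 32], [460, 34], [480, 36]] [  0.1236014  -22.81585082]
fence lower edge @.012 mid [0.6667 0.004 ] y yaw 98.1 len 0.1949
```

```bash
python3 -m inch '[[[0.35,0.25,3.5,0,0,-1,0],[0,0,4,0,0,0,0],[0,0,3.5,0,0,0,0],[0,0,2,0,0,0,0],[0,0,1.5,0,0,0,0]]]' 20
python3 -m inch '[[[0,0,0.8,0,0,0,0],[0,0,0.3,0,0,0,0],[0,0,0,0,0,0,0],[0,0,0,0,0,0,0]]]'
python3 - <<'E'
from h import *
plan(.636,.012,.028,98)
E
```

```text
t: 18.35
tool_pos: [0.5236, 0.0088, 0.0382]
orientation: [-3.113, -0.421, 0.004]
force: [0.5, 0.5, 0.4]
opening: 0.0465
t: 18.75
tool_pos: [0.5259, 0.0086, 0.0305]
orientation: [3.113, 0.419, 0.003]
force: [-0.2, -0.2, 0.3]
opening: 0.0462
t 18.75 tcp [0.5259 0.0086 0.0305] F [-0.2 -0.2  0.3] open 0.0462 q6 1.22
jaw yaw -74.7 x yaw 15.3 tilt z [ 0.002 -0.    -1.   ]
shift cm [10.7   2.58  0.27]
turn z deg 7.3 (alt -172.7 )
```

```bash
python3 -m inch '[[[0.4,0,0.2,0,0,0,0],[0.4,0,0,0,0,0,0],[0.4,0,0,0,0,0,0],[0.4,0,0,0,0,0,0],[0,0,0,0,0,0,0]]]'
python3 -m inch '[[[0.5,0.1,0,0,0,1.5,0],[0.5,0.1,0,0,0,1.5,0],[0.5,0.1,0,0,0,1.5,0],[0.5,0.1,0,0,0,1.5,0],[0.5,0.1,0,0,0,1.3,0]]]'
python3 - <<'E'
from h import *
plan(.636,.012,.028,98)
c=cam("wrist"); save(c,"w7"); c=cam("side"); save(c,"side7")
u,v=proj(c,[.60,.01,.03]).astype(int)
E
```

```text
t: 19.25
tool_pos: [0.5411, 0.0131, 0.0273]
orientation: [3.114, 0.418, 0.001]
force: [-0.3, -1.4, 0.2]
opening: 0.0463
t: 19.75
tool_pos: [0.5661, 0.0134, 0.027]
orientation: [-3.134, -0.216, 0.0]
force: [-0.9, -0.4, -0.1]
opening: 0.0462
t 19.75 tcp [0.5661 0.0134 0.027 ] F [-0.9 -0.4 -0.1] open 0.0462 q6 1.37
jaw yaw -82.1 x yaw 7.9 tilt z [-0.  0. -1.]
shift cm [ 6.9   1.09 -0.1 ]
turn z deg -0.1 (alt 179.9 )
```

View pics/w7.png

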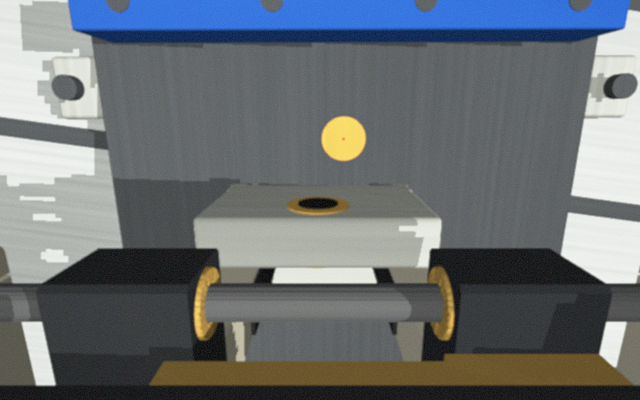

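The wrist picture shows the bracket's back parallel to the fence: the top back edge (196,218)-(440,217) against the fence edge (72,29)-(627,27). The bracket's centre is at column ~320 and the pin at 343, about 11 mm off to +y. I'll push on with a small sideways component.

```bash
python3 -m inch '[[[0.8,0.15,0,0,0,0,0],[0.8,0.15,0,0,0,0,0],[0.8,0.15,0,0,0,0,0],[0.8,0.15,0,0,0,0,0],[0.8,0.15,0,0,0,0,0]]]'
python3 -m inch '[[[0.8,0.15,0,0,0,0,0],[0.6,0.15,0,0,0,0,0],[0.5,0.05,0,0,0,0,0],[0.3,0,0,0,0,0,0],[0,0,0,0,0,0,0]]]'
python3 - <<'E'
from h import *
plan(.636,.012,.028,98)
E
```

```text
t: 20.35
tool_pos: [0.6072, 0.0115, 0.0272]
orientation: [-3.134, -0.219, -0.0]
force: [-1.5, -0.2, 1.0]
opening: 0.047
t: 20.85
tool_pos: [0.6293, 0.0111, 0.0273]
orientation: [3.134, 0.219, 0.001]
force: [1.0, 0.3, -0.6]
opening: 0.0467
t 20.85 tcp [0.6293 0.0111 0.0273] F [ 1.   0.3 -0.6] open 0.0467 q6 1.37
jaw yaw -82.0 x yaw 8.0 tilt z [ 0.001 -0.    -1.   ]
shift cm [ 0.68  0.01 -0.07]
turn z deg 0.0 (alt -180.0 )
```

```bash
python3 -m inch '[[[0.2,0,0,0,0,0,0],[0.2,0,0,0,0,0,0],[0.1,0,0,0,0,0,0],[0,0,0,0,0,0,0]]]'
python3 -m inch '[[[0.1,0,0,0,0,0,0],[0.1,0,0,0,0,0,0],[0,0,0,0,0,0,0]]]'
```

```text
t: 21.25
tool_pos: [0.6337, 0.0119, 0.0272]
orientation: [-3.134, -0.219, -0.0]
force: [-1.2, 0.4, -0.7]
opening: 0.0467
t: 21.55
tool_pos: [0.6352, 0.012, 0.0271]
orientation: [3.134, 0.219, -0.002]
force: [-6.3, -0.3, 4.0]
opening: 0.0465
```

```bash
python3 -m inch '[[[0,0,0.1,0,0,0,0],[0,0,0,0,0,0,0]]]'
python3 - <<'E'
from h import *
plan(.636,.012,.028,98)
c=cam("wrist"); save(c,"w8"); d=cam("side"); save(d,"side8"); e=cam("scene"); save(e,"scene8")
u,v=proj(d,[.64,.01,.04]).astype(int)
a=cv2.resize(c["img"][20:270,100:540],(528,300)); b=cv2.resize(d["img"][v-30:v+30,u-27:u+26],(265,300),interpolation=2)
u,v=proj(e,[.64,.01,.04]).astype(int)
g=cv2.resize(e["img"][v-40:v+34,u-100:u+95],(793,300),interpolation=2)
cv2.imwrite("pics/c8.png",np.vstack([np.hstack([a,b]),g]))
E
```

```text
t: 21.75
tool_pos: [0.6351, 0.012, 0.0263]
orientation: [3.134, 0.219, -0.002]
force: [-5.8, -0.4, 5.3]
opening: 0.0462
t 21.75 tcp [0.6351 0.012  0.0263] F [-5.8 -0.4  5.3] open 0.0462 q6 1.37
jaw yaw -82.0 x yaw 8.0 tilt z [-0.001 -0.    -1.   ]
shift cm [ 0.09  0.01 -0.17]
turn z deg 0.0 (alt -180.0 )
```

View pics/c8.png

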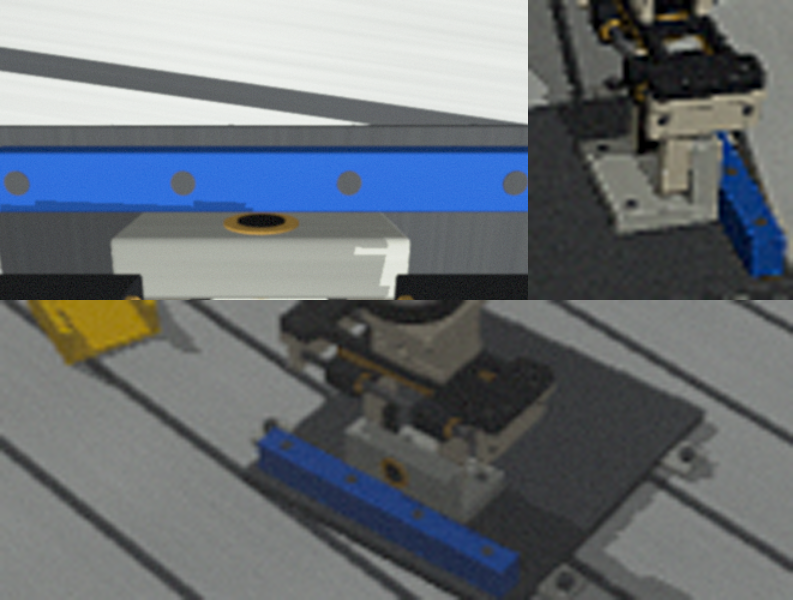

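The picture shows the bracket's back tight and parallel against the fence. Its centre is at column 261 and the midpoint of the fence's screws is at 265, which is 1-2 mm. Now the diagonal push.

```bash
python3 -m inch '[[[0.1,0,0.05,0,0,0,0],[0,0,0.05,0,0,0,0],[0,0,0,0,0,0,0]]]'
python3 -m inch '[[[0.05,0,0,0,0,0,0],[0,0,0,0,0,0,0],[0,0,0,0,0,0,0]]]'
```

```text
t: 22.2
tool_pos: [0.6352, 0.012, 0.0263]
orientation: [3.134, 0.219, -0.005]
force: [-16.7, -1.8, 17.7]
opening: 0.0467
t: 22.5
tool_pos: [0.6352, 0.012, 0.0263]
orientation: [3.134, 0.219, -0.007]
force: [-19.0, -2.1, 20.0]
opening: 0.0463
```

```bash
python3 -m inch '[[[0,0,-0.1,0,0,0,0],[0,0,0,0,0,0,0],[0,0,0,0,0,0,0]]]'
```

```text
t: 22.8
tool_pos: [0.6351, 0.012, 0.0264]
orientation: [3.134, 0.219, -0.007]
force: [-15.7, -1.2, 11.4]
opening: 0.0462
```

```bash
python3 -m inch '[[[0,0,-0.02,0,0,0,0],[0,0,0,0,0,0,0],[0,0,0,0,0,0,0],[0,0,0,0,0,0,0],[0,0,0,0,0,0,0]]]'
python3 - <<'E'
from h import *
plan(.636,.012,.028,98)
c=cam("wrist"); save(c,"w9"); h=cv2.cvtColor(c["img"],cv2.COLOR_BGR2HSV)
for n in ("scene","side"): d=cam(n); save(d,n+"9")
a,b=load("scene9"),load("scene8"); s=load("scene")
A=np.vstack([np.hstack([a["img"][110:310,190:430],load("side9")["img"][130:330,220:460]])]); cv2.imwrite("pics/c9.png",cv2.resize(A,(792,330),interpolation=2))
plan(.636,.012,.028,98)
E
```

```text
t: 23.3
tool_pos: [0.6351, 0.012, 0.0264]
orientation: [3.134, 0.219, -0.007]
force: [-14.2, -1.3, 10.7]
opening: 0.0464
t 23.3 tcp [0.6351 0.012  0.0264] F [-14.2  -1.3  10.7] open 0.0464 q6 1.37
jaw yaw -82.0 x yaw 8.0 tilt z [-0.004 -0.    -1.   ]
shift cm [ 0.09  0.01 -0.16]
turn z deg 0.0 (alt -180.0 )
t 23.45 tcp [0.6351 0.012  0.0264] F [-14.1  -1.7  10.6] open 0.0466 q6 1.37
jaw yaw -82.0 x yaw 8.0 tilt z [-0.004 -0.    -1.   ]
shift cm [ 0.08  0.01 -0.16]
turn z deg 0.0 (alt -180.0 )
```

No more pictures can be viewed, so I'll check the mallet and bystanders numerically and then hand in. The push is steady at about 14.2 N towards the fence and 10.6 N down.

Run:
```python
from h import *
def orange(c,roi):
    h=cv2.cvtColor(c["img"],cv2.COLOR_BGR2HSV); m=cv2.inRange(h,(5,200,50),(13,255,255)); k=np.zeros_like(m); k[roi[1]:roi[3],roi[0]:roi[2]]=255
    N,l,s,ce=cv2.connectedComponentsWithStats(m&k); return [(s[i,:5].tolist(),ce[i].round(1).tolist()) for i in range(1,N) if s[i,4]>20]
a,b=load("scene9"),load("side9"); H=[.4495,-.238,.07]
for n,c in(("scene",a),("side",b)):
    u,v=proj(c,H).astype(int); print(n,"expect",u,v,orange(c,(u-25,v-25,u+25,v+30)))
for n,box in(("scene",[(210,175,250,210),(400,252,428,282),(355,270,390,322)]),("side",[(372,243,415,282),(310,138,332,160),(352,122,380,160)])):
    p,q=load(n)["img"],load(n+"9")["img"]
    for x0,y0,x1,y1 in box:
        print(n,(x0,y0), "shift",np.round(cv2.phaseCorrelate(np.float32(cv2.cvtColor(p,6)[y0:y1,x0:x1]),np.float32(cv2.cvtColor(q,6)[y0:y1,x0:x1])),2))
```

```text
scene expect 297 163 []
side expect 311 230 [([305, 227, 13, 11, 64], [311.1, 232.3]), ([305, 247, 7, 7, 22], [308.0, 250.3])]Traceback (most recent call last):
  File "<stdin>", line 11, in <module>
    return _wrapfunc(a, 'round', decimals=decimals, out=out)
    return _wrapit(obj, method, *args, **kwds)
    conv = _array_converter(obj)
ValueError: setting an array element with a sequence. The requested array has an inhomogeneous shape after 1 dimensions. The detected shape was (2,) + inhomogeneous part.
```

Run:
```python
from h import *
for n,box in(("scene",[(210,175,250,210),(400,252,428,282),(355,270,390,322)]),("side",[(372,243,415,282),(310,138,332,160),(352,122,380,160)])):
    p,q=load(n)["img"],load(n+"9")["img"]
    for x0,y0,x1,y1 in box:
        r=cv2.phaseCorrelate(np.float32(cv2.cvtColor(p,6)[y0:y1,x0:x1]),np.float32(cv2.cvtColor(q,6)[y0:y1,x0:x1])); print(n,(x0,y0),np.round(r[0],2),round(r[1],2))
print(robot.close_job()); print(robot.read_state()["force"].round(1))
```

```text
scene (210, 175) [0.07 0.02] 1.03
scene (400, 252) [-0.04 -0.04] 0.95
scene (355, 270) [-0.09  0.14] 0.85
side (372, 243) [0.57 0.03] 1.0
side (310, 138) [-0.24  0.29] 0.85
side (352, 122) [2.12 2.19] 0.09
the job is handed in; nothing more can be done
None
the job is handed in; nothing more can be done
```

The job is done and handed in at about 23.5 s of the 61 s, with no verdict given.

- **Pin:** I used the middle-sized mallet to drive the red pin down until the mallet's face met the plate, at about 26 N. A close look afterwards showed only the tip of the dome level with the brass ring.
- **Mallet:** I set it upright on the bench beside the fixture. My check in the last scene picture found no orange where its head should be, so that check failed. The side picture did show both of its orange faces at the expected place, standing.
- **Bracket:** I pushed it with two spread fingertips in the inner corner until its back met the fence. The wrist view showed it parallel to the fence and centred within about 2 mm.
- **Final push:** The last steady reading was 14.2 N towards the fence and 10.6 N down, and I handed in still holding it.
- **Bystanders:** Five of six image comparisons showed less than a pixel of movement for the motor, sensor and printed part. The sensor's side-view comparison gave 2 pixels, but the match was too poor to count (0.09). Its scene-view shift was only about 0.15 pixels.

I couldn't view the final picture because the limit of 12 had been reached, so those last checks are numerical only.

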